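Chock the rolling pin on the draining board

ROBOT

A 7-joint arm with a two-finger parallel gripper is mounted at the origin on a cart in front of the work surface, level with it; the furniture and walls round the work are solid. World frame = base frame: x ahead of the robot, y to its left, z up, the work surface at z = 0. Lengths are in mm, angles in degrees, forces in N, time in s.
With the tool pointing down it reaches from about 350 to 900 mm from the base axis. Payload 19.9 kg.
Tool frame: the origin (TCP) lies at the very end of the fingers, on their centre line; the grasp point (between the pads) lies 19 mm behind it; y points along the fingers, x is the direction in which the jaws open and shut, and the axes are right-handed (so a half turn about y gives the same grasp; the last joint's range is limited). The gripper opens to 94 mm and grips with 3 to 60 N. Pads are 16 mm wide; open, the fingers measure 119 mm over their backs; the gripper's body (75 mm by 177 mm) begins 78 mm behind the grasp point.
Start: joints at [73.768, 23.915, -0.59, 92.452, 0.269, 63.638, -3.037], TCP at [149.651, -606.797, 205.425] pointing down, gripper open.
Joint ranges: [-161.28, 161.28], [-22.2, 115.67], [-73.04, 71.86], [3.21, 147.25], [-68.34, 248.33], [10.77, 114.83], [-161.83, 161.83]. Speed limits (degrees/s): [108.29, 108.29, 136.94, 136.94, 172.46, 172.46, 172.46].

INTERFACE

Orientations are given as a 3x3 rotation matrix whose columns are the frame's x, y, z axes.
In Python, from cell import manip gives the robot as it stands.
- The arm moves only by the tool apply_moves, never from a script. Its argument "series" is a list of rows, each a list of 3 entries, a list of its own where there are three numbers: the closure, from -1 (fully open) to 1 (shut), then the shift along the tool's x, y, z in cm, then the turn about the tool's y in degrees. In form: [[fingers, [x, y, z], spin], ...]. A call has 1 to 10 rows; each row shifts and turns the commanded pose from where the row before left it, along the tool's axes as they then stand; what a row does not reach is not made up. A row lasts 1/12 s, in which the tool goes at most 41.7 mm and 7.16 degrees, less where a joint would pass 70% of its speed; a pose out of reach is approached as far as the arm can. A call is refused whole if a number of a shift passes 4.17 or a number of a turn 7.16, either way. A call with a gripper value outside its range is refused whole. The fingers move at their own pace and stop on an object; "newtons" is the grip in N (left out, the last holds). Time passes only in rows, so rows that do not move let the fingers close. It gives the time, the measured TCP pose, the force and the opening at its end, in the units of the state.
- manip.get_obs(): the state, without advancing time (a new reading comes with each control period).
- manip.read_camera(name): name is "side" or "top" or "wrist"; returns a dict with "img" (420x560x3 uint8, red, green, blue), "z_map" (420x560 float32, mm along the optical axis (not along the pixel's ray), 0 where there is no reading), "camera_matrix" (3x3 intrinsics, pixels), "R" (3x3) and "t" (3): a world point X has camera coordinates R X + t; the wrist camera has in their place "T_tool_cam" (4x4, takes a point from camera to tool coordinates, whose origin is the TCP and whose axes are the tool frame's). Camera axes: x right, y down, z forward; pixel columns grow to the right and rows downward; lengths in mm; the calibration is good to about 2 mm. A picture is of the moment at which its call begins: read the wrist's pose just before it.
- manip.hand_in(): hands the job in, once; it reports no verdict.
The state is a dict: "t": time; "qpos": joint angles; "joint_vel": joint speeds; "effort": joint torques, N m; "tcp_pos": TCP position; "tool_rot": TCP orientation; "wrist_force": force on the tool from outside, world axes, zero at the start; "ft_torque": the same for the moment, N m; "width": finger opening in mm.
Only numpy, scipy, OpenCV 4.12 (cv2) and the standard library are available. Lean on these libraries where they do the work, as an engineer would, in place of code of your own. Each camera call takes 0.05 s, during which the arm holds its last target. There are 200 camera calls.

TASK

Put the washed rolling pin to dry across the sloping draining board. First set the orange chock flat on about the middle of the board with its thin toes pointing uphill and let go of it; then lay the pin squarely across the board just uphill of it, centred on the chock, and keep hold of the pin until it rests against both ramps, so that it neither drops nor rolls when you let go. Leave the mug and the salt shaker where they stand.

Things in the scene. Friction and masses are not known exactly. Their poses are not given: they have to be found in the camera images.
- drainer_mid (a point): Centre of the upper face of the fixed white draining board, 26 mm above the worktop. Face 200 mm up the slope by 220 mm across, 6 mm rims at the sides and the high end, low end open. Axes of the face: x straight uphill (away from the robot, turned up to 0.2 rad about the vertical), y level across the board, z normal to the face, which rises 8 degrees (0.14 rad) towards +x.
- chock_grip (a point): Middle of the grip bar of the loose orange chock (140 to 240 g, on the worktop before the board), 16 mm above its underside. Bar: 14 mm thick in x, 88 mm wide in y, 32 mm tall; pinch it across its thickness. From its ends two feet, 18 mm wide with a 52 mm gap between, reach 62 mm to the toes (U shape, 76 mm long in all). x points from bar to toes, z up from the flat underside.
- chock_toe (a point): Point on the chock's underside mid-way between its two toe tips, 69 mm along x from the middle of the bar; same axes as chock_grip. Each foot is 1.5 mm thick at the toe and rises at 35 degrees, over 29 mm, to a flat top 22 mm high. When the pin lies on the same face and touches both ramps its axis is 9 mm beyond this point in x and 22 mm up.
- pin_center (a point): Centre of the loose dark wooden rolling pin (175 to 350 g): smooth barrel 44 mm in diameter, 150 mm long, and at each end a pale handle 30 mm long, 23 mm thick; 210 mm in all. Its y axis runs along its length; about that axis it may be turned to any angle, and it rolls freely. It starts roughly along world y on the pin rest, its centre 30 mm above the worktop.
- pin_rest: Low steel rest with four small rubber stops that holds the pin on the front strip of the worktop before the hob; 46x130 mm, 12 mm high at the stops. Fixed. Origin at the centre of its underside, its y axis along the pin.
- mug_a: Bystander, to be left alone: orange mug, 81x113x101 mm, standing at the left of the draining board. Origin at the centre of its underside.
- salt_shaker: Bystander, to be left alone: glass salt shaker with grey top, 44 mm wide, 90 mm tall, left of the draining board. Origin at the centre of its underside.

How it is judged:
By the outcome, as a careful person would: the job done as asked, in the order asked, and still so for the second after the job is handed in, with the robot touching nothing.
It also fails if it takes over 61 s, if anything falls off the work surface, if the arm or the gripper's body presses on something with over 40 N, if the wrist force passes 120 N, or if a joint passes its speed limit or range.

## Working session

There is one attempt and no reset: what is moved stays moved. The work goes in short steps, Python scripts to look and compute and a tool call to move; the robot and the scene stay as the last step left them, time stands still between calls to the robot, and variables do not carry over. Pictures are saved under pics/ and viewed, about 8 in all and at most 12, crops included, and the job is handed in when it is done.

Besides the shell and the picture viewer there is one more tool, called after "Call:" as name(argument=value, ...), one argument or row to a line, values as JSON. apply_moves: Moves the arm, as the interface text tells. Its arguments: {"type":"object","properties":{"series":{"type":"array","items":{"type":"array"}},"newtons":{"type":"number"}},"required":["series"]}

```bash
mkdir -p pics; ls
python3 - <<'E'
from cell import manip
import cv2,numpy as np
o=manip.get_obs();print({k:np.round(v,3).tolist() for k,v in o.items()})
for n in("side","top"):
    c=manip.read_camera(n);np.savez(f"{n}0.npz",**c);cv2.imwrite(f"pics/{n}0.png",c["img"][:,:,::-1]);print(n,c["R"].round(3).tolist(),c["t"],c["camera_matrix"].tolist(),(c["z_map"]>0).mean())
E
```

```text
pics
{'t': 0.0, 'qpos': [73.77, 23.947, -0.59, 92.485, 0.271, 63.638, -3.034], 'joint_vel': [-0.007, -0.028, 0.09, 0.02, -0.0, -0.006, -0.089], 'effort': [0.001, -85.125, 0.639, -42.599, -0.049, 0.019, 0.0], 'tcp_pos': [149.523, -606.465, 204.838], 'tool_rot': [[0.239, -0.0, 0.971], [-0.971, 0.001, 0.239], [-0.001, -1.0, -0.0]], 'wrist_force': [-0.801, -0.533, 0.581], 'ft_torque': [0.073, -0.001, -0.006], 'width': 93.81}
side [[0.894, -0.448, 0.003], [-0.274, -0.552, -0.788], [0.354, 0.703, -0.616]] [-552.74138812  192.33095268 1013.34208032] [[504.63849895244596, 0.0, 280.23070285003814], [0.0, 504.63849895244596, 213.85027073243685], [0.0, 0.0, 1.0]] 0.9960459183673469
top [[0.01, -1.0, -0.016], [-0.989, -0.008, -0.146], [0.146, 0.017, -0.989]] [-26.74634004 601.25728805 964.15974105] [[418.0998482893818, 0.0, 279.713208912484], [0.0, 418.0998482893818, 208.48670941408264], [0.0, 0.0, 1.0]] 0.9961011904761905
```

```bash
python3 -c "
import cv2,numpy as np
cv2.imwrite('pics/both0.png',cv2.resize(np.vstack([cv2.imread('pics/side0.png'),cv2.imread('pics/top0.png')]),None,fx=.71,fy=.71))"
```

```text
(no output)
```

View pics/both0.png

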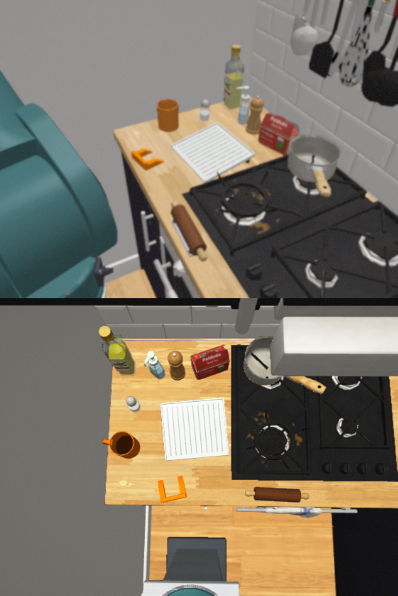

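The top view (0.71 scale, lower half) shows the board at about (195,430), the chock at (172,488) with its toes up the image (+x), the pin at (277,494) and the mug at (122,445). Next I measure them from depth.

```bash
cat > h.py <<'E'
import cv2,numpy as np
from cell import manip
def cloud(c,T=None):
    K=c["camera_matrix"];z=c["z_map"].astype(float);v,u=np.indices(z.shape)
    P=np.stack([(u-K[0,2])/K[0,0]*z,(v-K[1,2])/K[1,1]*z,z],-1)
    if T is None: return (P-c["t"])@c["R"]
    return P@T[:3,:3].T+T[:3,3]
def wrist():
    o=manip.get_obs();c=manip.read_camera("wrist");T=np.eye(4);T[:3,:3]=o["tool_rot"];T[:3,3]=o["tcp_pos"]
    return c,cloud(c,T@np.array(c["T_tool_cam"])),o
def blob(m,box=None):
    m=cv2.morphologyEx(m.astype(np.uint8),cv2.MORPH_OPEN,np.ones((2,2)))
    n,l,s,_=cv2.connectedComponentsWithStats(m);return [(l==i) for i in np.argsort(-s[:,4]) if i>0 and s[i,4]>60]
def rect(P):
    r=cv2.minAreaRect(P[:,:2].astype(np.float32));return np.round(r[0],1),np.round(r[1],1),round(r[2],1)
E
python3 - <<'E'
from h import *
for n in("top","side"):
    c=dict(np.load(n+"0.npz"));W=cloud(c);H=cv2.cvtColor(c["img"],cv2.COLOR_RGB2HSV).astype(int);h,s,v=H[...,0],H[...,1],H[...,2]
    z=W[...,2];x=W[...,0];y=W[...,1]
    ws=(x>250)&(x<950)&(abs(y)<600)&(z>-5)
    print(n)
    for nm,m in dict(orange=(h<16)&(s>200)&(v>120)&ws,white=(s<40)&(v>150)&ws&(z<60)&(z>5),dark=(h<15)&(s>80)&(v<130)&ws&(z>15)&(z<70)).items():
        for b in blob(m)[:4]:
            P=W[b];print(nm,len(P),*rect(P),"z",np.percentile(P[:,2],[2,50,98]).round(1))
            if nm=="white" and len(P)>2000:
                A=np.c_[P[:,:2],np.ones(len(P))];
                k=np.linalg.lstsq(A,P[:,2],rcond=None)[0];print("plane",k.round(4),cv2.boxPoints(cv2.minAreaRect(P[:,:2].astype(np.float32))).round(0).tolist())
            if nm=="orange" and P[:,2].max()<45: print(cv2.boxPoints(cv2.minAreaRect(P[:,:2].astype(np.float32))).round(0).tolist(),P.mean(0))
E
```

```text
top
white 7239 [613.6 -14. ] [321.5 225.1] 5.3 z [ 8.6 27.  42.9]
plane [-1.263000e-01 -1.820000e-02  1.145657e+02] [[443.0, 83.0], [464.0, -141.0], [784.0, -111.0], [763.0, 113.0]]
white 339 [ 695.5 -163.4] [ 66.7 538.8] 69.7 z [ 38.8  42.6 735.7]
white 185 [ 894.5 -219.3] [63.1 30.9] 47.9 z [38.6 42.3 46. ]
white 96 [ 852.5 -216.3] [54.  50.8] 49.9 z [ 38.   42.3 117.6]
dark 1177 [ 443.5 -206.7] [336.6  43.7] 87.6 z [ 1.4 49.5 55.5]
dark 637 [523.8 120.2] [339.1  71.7] 54.5 z [ 38.4  42.2 102.1]
dark 313 [865.4 -44.8] [93.2 30.6] 88.3 z [ 6.4 40.7 68. ]
dark 157 [541.6  87.6] [298.8  69.9] 68.5 z [-0.1 27.8 58.2]
side
orange 136 [426.  49.] [29.8 80.5] 35.6 z [ 5.9 15.6 28. ]
[[390.0, 73.0], [437.0, 8.0], [462.0, 25.0], [415.0, 90.0]] [429.76804261  42.34796784  16.37017375]
white 5308 [ 519.7 -392.5] [1101.1  282.7] 68.7 z [11.  26.4 44.2]
plane [-0.1093 -0.3236 95.4338] [[188.0, -854.0], [452.0, -957.0], [851.0, 69.0], [588.0, 172.0]]
white 345 [ 536.5 -710.3] [750.3  72. ] 27.9 z [ 5.6 14.7 25.7]
white 268 [ 627.5 -325.7] [86.6 20.4] 0.6 z [ 8.2 14.6 23.7]
white 191 [742.8 193.6] [18.9 34.6] 69.2 z [ 5.7 33.8 55.9]
dark 1304 [ 345.4 -547. ] [685.7  78.7] 69.4 z [27.5 48.8 53.9]
dark 455 [ 548.5 -454.8] [1073.6   71.1] 51.7 z [14.1 42.  67.7]
dark 140 [ 888.9 -115.8] [11.4 24.1] 37.8 z [14.4 43.9 67.8]
```

```bash
cat >> h.py <<'E'
def ray(c,uv,z):
    """cast pixels (N,2) onto world height z (scalar or (n,d) plane n.X=d)"""
    K=c["camera_matrix"];uv=np.atleast_2d(uv).astype(float);d=np.c_[(uv-K[:2,2])/K[[0,1],[0,1]],np.ones(len(uv))]@c["R"];o=-c["R"].T@c["t"]
    n,k=((np.array([0,0,1.]),z) if np.isscalar(z) else z)
    return o+d*((k-o@n)/(d@n))[:,None]
def quad(b):
    ct=max(cv2.findContours(b.astype(np.uint8),0,2)[0],key=cv2.contourArea)
    return cv2.minAreaRect(ct),ct
E
python3 - <<'E'
from h import *
c=dict(np.load("top0.npz"));H=cv2.cvtColor(c["img"],cv2.COLOR_RGB2HSV).astype(int);h,s,v=H[...,0],H[...,1],H[...,2]
W=cloud(c);roi=np.zeros(h.shape,bool);roi[130:330,140:470]=1
print("hsv chock",H[277,240-4:240+4].tolist(),"pin",H[276,390].tolist())
for nm,m in dict(orange=(h<16)&(s>215)&(v>180)&roi,white=(s<40)&(v>140)&roi,dark=(h<15)&(s>80)&(v<130)&roi).items():
    for b in blob(m)[:3]:
        r,ct=quad(b);P=W[cv2.erode(b.astype(np.uint8),np.ones((3,3)))>0]
        print(nm,b.sum(),np.round(r[0],1),np.round(r[1],1),round(r[2],1),"zmed",np.percentile(P[:,2],[10,50,90]).round(1) if len(P) else 0)
        if nm=="white" and b.sum()>3000:
            g=np.abs(P[:,2]-np.median(P[:,2]))<25;Q=P[g]
            for _ in range(4):
                A=np.c_[Q[:,:2],np.ones(len(Q))];k=np.linalg.lstsq(A,Q[:,2],rcond=None)[0];e=abs(Q[:,2]-A@k);Q=Q[e<max(2*e.std(),1)]
            print("plane",k.round(4));pl=(np.array([-k[0],-k[1],1]),k[2])
            X=ray(c,cv2.boxPoints(r),pl);print(X.round(1).tolist(),X.mean(0).round(1))
        if nm=="orange":
            X=ray(c,cv2.boxPoints(r),20.);print(X.round(1).tolist());print(cv2.approxPolyDP(ct,3,True)[:,0].tolist(), ray(c,cv2.approxPolyDP(ct,3,True)[:,0],15.).round(0)[:,:2].tolist())
        if nm=="dark":
            X=ray(c,cv2.boxPoints(r),33.);print(X.round(1).tolist(),X.mean(0).round(1))
E
```

```text
hsv chock [[19, 119, 235], [19, 119, 235], [19, 116, 234], [20, 117, 235], [19, 117, 236], [19, 116, 235], [19, 118, 234], [19, 120, 234]] pin [11, 181, 117]
white 7273 [274.7 184.9] [81.  89.8] 85.0 zmed [16.1 27.1 38. ]
plane [ 1.39100e-01  1.31000e-02 -6.51395e+01]
[[751.0, 112.4, 40.8], [772.4, -108.8, 40.9], [574.8, -127.9, 13.2], [553.3, 93.0, 13.1]] [662.9  -7.8  27. ]
white 620 [381.5 298.7] [93.1  8.4] 0.7 zmed [-204.8 -201.1 -197.7]
white 226 [451.5 299. ] [ 8. 37.] 90.0 zmed [-205.4 -201.2 -196.7]
dark 1183 [391.5 277.3] [65.6 18.4] 3.0 zmed [44.6 50.2 53.6]
[[422.2, -208.7, 33.0], [465.3, -211.7, 33.0], [458.8, -366.6, 33.0], [415.9, -362.6, 33.0]] [ 440.5 -287.4   33. ]
dark 749 [172. 205.] [30. 30.] 90.0 zmed [39.8 42.3 58.3]
[[646.7, 282.1, 33.0], [647.3, 207.8, 33.0], [572.9, 204.6, 33.0], [572.3, 278.1, 33.0]] [609.8 243.1  33. ]
dark 256 [188.2 215.3] [15.  30.2] 33.7 zmed [16.9 41.1 64.4]
[[563.6, 237.1, 33.0], [626.0, 198.8, 33.0], [605.6, 167.3, 33.0], [543.6, 205.8, 33.0]] [584.7 202.2  33. ]
```

```bash
cat >> h.py <<'E'
def plan(pos,yaw,n,down=0):
    """rows (tool-axis shift cm, spin deg) to bring TCP to pos with tool x at world yaw; tool kept pointing as it is"""
    o=manip.get_obs();R=np.array(o["tool_rot"]);p=np.array(o["tcp_pos"])
    dy=(yaw-np.degrees(np.arctan2(R[1,0],R[0,0]))+180)%360-180;s=-dy/n
    step=(np.array(pos)-p)/n/10;r=[]
    for i in range(n):
        r.append((np.round(R.T@step,2).tolist(),round(s,2)));a=np.radians(s)
        R=R@cv2.Rodrigues(np.array([0,a,0]))[0]
    print("cur",p.round(1),"dyaw",round(dy,2),"total tool cm",(np.array(o["tool_rot"]).T@(np.array(pos)-p)/10).round(2));return r
E
python3 - <<'E'
from h import *
c=dict(np.load("top0.npz"));H=cv2.cvtColor(c["img"],cv2.COLOR_RGB2HSV).astype(int);h,s,v=H[...,0],H[...,1],H[...,2]
roi=np.zeros(h.shape,bool);roi[245:300,200:280]=1
b=blob((s>190)&(v>150)&roi)[0];r,ct=quad(b);a=cv2.approxPolyDP(ct,3,True)[:,0]
print(b.sum(),r,a.tolist(),ray(c,a,15.).round(0)[:,:2].tolist())
for x in plan([430,50,205],8,20):print(x)
E
```

```text
621 ((242.28846740722656, 269.4422912597656), (31.574697494506836, 37.26206588745117), 78.69007110595703) [[257, 251], [251, 252], [255, 276], [244, 280], [233, 279], [230, 257], [223, 258], [227, 288], [263, 280]] [[500.0, 34.0], [498.0, 48.0], [440.0, 38.0], [430.0, 64.0], [432.0, 91.0], [485.0, 100.0], [482.0, 117.0], [410.0, 105.0], [430.0, 18.0]]
cur [ 149.5 -606.5  204.9] dyaw 84.15 total tool cm [-5.703e+01  5.000e-02  4.295e+01]
([-2.85, 0.0, 2.15], np.float64(-4.21))
([-2.69, 0.0, 2.35], np.float64(-4.21))
([-2.51, 0.0, 2.54], np.float64(-4.21))
([-2.31, 0.0, 2.72], np.float64(-4.21))
([-2.11, 0.0, 2.88], np.float64(-4.21))
([-1.89, 0.0, 3.03], np.float64(-4.21))
([-1.66, 0.0, 3.16], np.float64(-4.21))
([-1.43, 0.0, 3.27], np.float64(-4.21))
([-1.18, 0.0, 3.37], np.float64(-4.21))
([-0.93, 0.0, 3.45], np.float64(-4.21))
([-0.68, 0.0, 3.5], np.float64(-4.21))
([-0.42, 0.0, 3.54], np.float64(-4.21))
([-0.16, 0.0, 3.57], np.float64(-4.21))
([0.1, 0.0, 3.57], np.float64(-4.21))
([0.37, 0.0, 3.55], np.float64(-4.21))
([0.63, 0.0, 3.51], np.float64(-4.21))
([0.88, 0.0, 3.46], np.float64(-4.21))
([1.13, 0.0, 3.38], np.float64(-4.21))
([1.38, 0.0, 3.29], np.float64(-4.21))
([1.62, 0.0, 3.18], np.float64(-4.21))
```

Call:
apply_moves(
  series=[
    [-1,[-2.85,0,2.15],-4.2],
    [-1,[-2.7,0,2.35],-4.2],
    [-1,[-2.5,0,2.55],-4.2],
    [-1,[-2.3,0,2.7],-4.2],
    [-1,[-2.1,0,2.9],-4.2],
    [-1,[-1.9,0,3.05],-4.2],
    [-1,[-1.65,0,3.15],-4.2],
    [-1,[-1.45,0,3.25],-4.2],
    [-1,[-1.2,0,3.35],-4.2],
    [-1,[-0.95,0,3.45],-4.2],
  ],
  newtons=15,
)

```text
t: 0.93
tcp_pos: [289.8, -276.8, 205.3]
tool_rot: [[0.83, -0.0, 0.558], [-0.558, -0.0, 0.83], [-0.0, -1.0, -0.0]]
wrist_force: [0.9, -1.0, -0.3]
width: 93.9
```

Call:
apply_moves(
  series=[
    [-1,[-0.7,0,3.5],-4.2],
    [-1,[-0.4,0,3.55],-4.2],
    [-1,[-0.15,0,3.55],-4.2],
    [-1,[0.1,0,3.55],-4.2],
    [-1,[0.35,0,3.55],-4.2],
    [-1,[0.65,0,3.5],-4.2],
    [-1,[0.9,0,3.45],-4.2],
    [-1,[1.15,0,3.4],-4.2],
    [-1,[1.4,0,3.3],-4.2],
    [-1,[1.6,0,3.2],-4.2],
  ],
)

```text
t: 1.77
tcp_pos: [431.1, 51.0, 205.6]
tool_rot: [[0.99, 0.0, -0.14], [0.14, -0.0, 0.99], [0.0, -1.0, -0.0]]
wrist_force: [1.1, -1.1, 0.7]
width: 94.0
```

Call:
apply_moves(
  series=[
    [-1,[0,0,0],-4],
    [-1,[0,0,0],0],
    [-1,[0,0,0],0],
  ],
)

```text
t: 2.02
tcp_pos: [430.5, 48.9, 205.1]
tool_rot: [[0.979, -0.001, -0.203], [0.203, 0.0, 0.979], [-0.001, -1.0, 0.0]]
wrist_force: [-0.0, 0.1, -0.8]
width: 94.2
```

```bash
cat > look.py <<'E'
from h import *
import sys
def near(tag):
    c,W,o=wrist();np.savez(f"w_{tag}.npz",img=c["img"],W=W);cv2.imwrite(f"pics/w_{tag}.png",c["img"][:,:,::-1]);return c,W,o
def ras(P,scale=2):
    """rectified top-down mask of points -> outline in world mm"""
    q=np.round(P[:,:2]*1.0).astype(int);lo=q.min(0)-5;im=np.zeros(q.max(0)-lo+6,np.uint8);im[q[:,0]-lo[0],q[:,1]-lo[1]]=1
    im=cv2.morphologyEx(im,cv2.MORPH_CLOSE,np.ones((5,5)));im=cv2.morphologyEx(im,cv2.MORPH_OPEN,np.ones((5,5)))
    ct=max(cv2.findContours(im,0,2)[0],key=cv2.contourArea);return ct[:,0,::-1]+lo
def chock(c,W,zlo=-30,zhi=90):
    H=cv2.cvtColor(c["img"],cv2.COLOR_RGB2HSV).astype(int);s,v=H[...,1],H[...,2];h=H[...,0]
    for b in blob((h<20)&(s>190)&(v>110)):
        P=W[cv2.erode(b.astype(np.uint8),np.ones((3,3)))>0];P=P[abs(P[:,2]-np.median(P[:,2]))<40]
        if len(P)<300: continue
        o=ras(P).astype(np.float32);r=cv2.minAreaRect(o);print("orange",b.sum(),np.round(r[0],1),np.round(r[1],1),round(r[2],2),"z",np.percentile(P[:,2],[1,50,99]).round(1),cv2.boxPoints(r).round(0).tolist())
E
python3 - <<'E'
from look import *
c,W,o=near("a");print(o["t"],o["tcp_pos"].round(1),o["tool_rot"].round(3).tolist(),o["qpos"].round(1),o["width"],c["T_tool_cam"].round(2).tolist());chock(c,W)
E
```

```text
2.0167 [430.5  48.9 205.1] [[0.979, -0.001, -0.203], [0.203, 0.0, 0.979], [-0.001, -1.0, 0.0]] [ 31.5   6.7 -44.4 117.1   5.5  58.3  -3.9] 94.16642869150712 [[1.0, -0.0, -0.0, -0.9], [0.0, -0.27, 0.96, -178.61], [-0.0, -0.96, -0.27, 80.25], [0.0, 0.0, 0.0, 1.0]]
orange 3073 [458.5  69.9] [73.1 86.9] 12.99 z [ 2.4 21.6 32.8] [[413.0, 104.0], [433.0, 19.0], [504.0, 36.0], [484.0, 120.0]]Traceback (most recent call last):
  File "<stdin>", line 2, in <module>
  File "look.py", line 15, in chock
    o=ras(P).astype(np.float32);r=cv2.minAreaRect(o);print("orange",b.sum(),np.round(r[0],1),np.round(r[1],1),round(r[2],2),"z",np.percentile(P[:,2],[1,50,99]).round(1),cv2.boxPoints(r).round(0).tolist())
      ~~~^^^
  File "look.py", line 9, in ras
    ct=max(cv2.findContours(im,0,2)[0],key=cv2.contourArea);return ct[:,0,::-1]+lo
ValueError: max() iterable argument is empty
```

View pics/w_a.png

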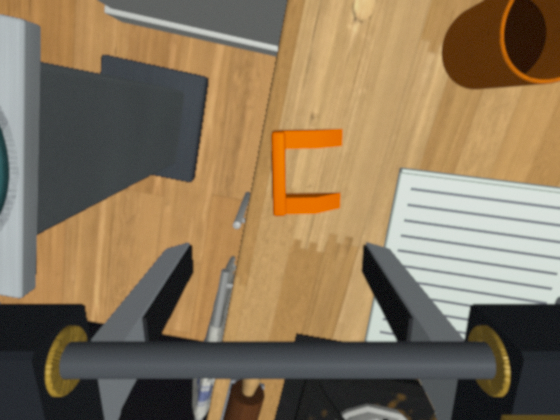

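The wrist view shows the chock at (305,172), bar to the left and toes to the right. Its yaw is 13° and the bar middle is at about (428.4, 62.8) mm. I'll descend and grip.

Call:
apply_moves(
  series=[
    [-1,[0.08,0,1.4],-1.3],
    [-1,[0,3.5,0],0],
    [-1,[0,4,0],0],
    [-0.3,[0,4,0],0],
    [-0.3,[0,3.5,0],0],
    [-0.3,[0,2.5,0],0],
    [-0.3,[0,1.5,0],0],
    [-0.3,[0,1,0],0],
    [-0.3,[0,0,0],0],
    [-0.3,[0,0,0],0],
  ],
  newtons=20,
)

```text
t: 2.9
tcp_pos: [428.9, 63.2, 5.9]
tool_rot: [[0.974, 0.0, -0.227], [0.227, -0.0, 0.974], [0.0, -1.0, -0.0]]
wrist_force: [0.4, 0.2, 0.0]
width: 61.2
```

Call:
apply_moves(
  series=[
    [1,[0,0,0],0],
    [1,[0,0,0],0],
    [1,[0,0,0],0],
    [1,[0,0,0],0],
    [1,[0,0,0],0],
    [1,[0,0,0],0],
    [1,[0,0,0],0],
    [1,[0,0,0],0],
  ],
)

```text
t: 3.57
tcp_pos: [428.7, 63.2, 5.5]
tool_rot: [[0.974, -0.0, -0.228], [0.228, 0.0, 0.974], [-0.0, -1.0, 0.0]]
wrist_force: [-1.3, -0.4, 2.8]
width: 13.7
```

Call:
apply_moves(
  series=[
    [1,[0,-1.5,0],0],
    [1,[0,-4,0],0],
    [1,[0,-3,-0.5],0],
    [1,[2.2,0,-1.36],0],
    [1,[3.15,0,-2],0],
    [1,[3.2,0,-2],0],
    [1,[3.2,0,-2],0],
    [1,[3.2,0,-2],0],
    [1,[3.2,0,-2],0],
    [1,[0,0,0],3.8],
  ],
)

```text
t: 4.4
tcp_pos: [637.1, -14.3, 89.3]
tool_rot: [[0.987, 0.001, -0.16], [0.16, 0.0, 0.987], [0.001, -1.0, 0.0]]
wrist_force: [0.1, -0.2, -1.9]
width: 13.9
```

Call:
apply_moves(
  series=[
    [1,[0,0,0],3.9],
    [1,[0,0,0],0],
    [1,[0,2,0],0],
    [1,[0,0,0],0],
    [1,[0,0,0],0],
  ],
)

```text
t: 4.82
tcp_pos: [631.6, -10.9, 69.9]
tool_rot: [[0.995, -0.002, -0.097], [0.097, 0.0, 0.995], [-0.002, -1.0, 0.0]]
wrist_force: [-0.6, -0.2, -1.8]
width: 13.6
```

Run:
```python
from look import *
c,W,o=near("b");print(o["t"],o["tcp_pos"].round(1),o["tool_rot"].round(3)[:2,0],o["wrist_force"].round(1),o["width"])
print(plan([632.4,-10.9,45],5.5,1))
c=manip.read_camera("top");np.savez("top1.npz",**c)
cv2.imwrite("pics/b2.png",np.hstack([cv2.resize(cv2.imread("pics/w_b.png"),None,fx=.7,fy=.7),c["img"][90:384,150:400,::-1]]))
try: chock(c,cloud(c))
except Exception as e: print(e)
```

```text
4.8167 [631.6 -10.9  69.9] [0.995 0.097] [-0.6 -0.2 -1.8] 13.584846290718765
cur [632.2 -10.8  70.7] dyaw -0.04 total tool cm [ 0.03  2.57 -0.01]
[([0.03, 2.57, -0.01], np.float64(0.04))]
max() iterable argument is empty
```

View pics/b2.png

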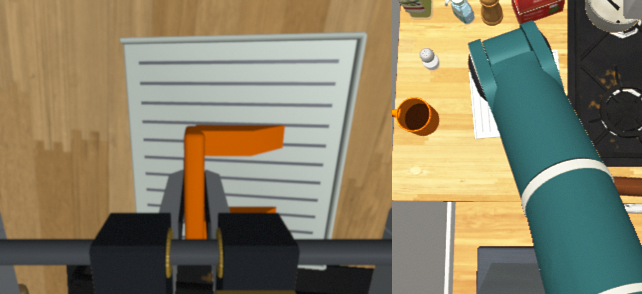

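Left: the chock (bar at x≈195, toe at x≈284) hovers near mid-board, aligned with the grooves. I'll lower it until the toes touch.

Call:
apply_moves(
  series=[
    [1,[0,2,0],0],
    [1,[0,0.8,0],0],
    [1,[0,0.2,0],0],
    [1,[0,0,0],0],
    [1,[0,0,0],0],
  ],
)

```text
t: 5.33
tcp_pos: [632.7, -10.9, 41.1]
tool_rot: [[0.995, 0.0, -0.095], [0.095, 0.0, 0.995], [0.0, -1.0, 0.0]]
wrist_force: [0.7, 0.4, -1.4]
width: 14.0
```

Call:
apply_moves(
  series=[
    [1,[0,0.2,0],0],
    [1,[0,0,0],0],
    [1,[0,0,0],0],
  ],
)

```text
t: 5.58
tcp_pos: [632.6, -11.0, 38.8]
tool_rot: [[0.995, 0.0, -0.095], [0.095, -0.0, 0.995], [0.0, -1.0, -0.0]]
wrist_force: [0.1, -0.3, -1.9]
width: 14.0
```

Call:
apply_moves(
  series=[
    [1,[0,0.2,0],0],
    [1,[0,0,0],0],
    [1,[0,0,0],0],
  ],
)

```text
t: 5.83
tcp_pos: [632.7, -11.0, 36.6]
tool_rot: [[0.995, 0.0, -0.095], [0.095, 0.0, 0.995], [0.0, -1.0, 0.0]]
wrist_force: [0.3, -0.5, 0.0]
width: 13.8
```

Call:
apply_moves(
  series=[
    [1,[0,0,0],0],
    [1,[0,0.2,0],0],
    [1,[0,0.2,0],0],
    [1,[0,0.2,0],0],
    [1,[0,0,0],0],
    [1,[0,0,0],0],
  ],
  newtons=3,
)

```text
t: 6.33
tcp_pos: [632.3, -11.0, 30.2]
tool_rot: [[0.995, -0.001, -0.095], [0.095, 0.0, 0.995], [-0.001, -1.0, 0.0]]
wrist_force: [-1.2, -0.5, -0.2]
width: 16.3
```

Call:
apply_moves(
  series=[
    [1,[0,0.2,0],0],
    [1,[0,0.05,0],0],
    [1,[0,0,0],0],
    [0.55,[0,0,0],0],
    [0.55,[0,0,0],0],
    [0.55,[0,0,0],0],
    [0.55,[0,0,0],0],
    [0.55,[0,0,0],0],
  ],
)

```text
t: 7.0
tcp_pos: [632.5, -11.0, 28.0]
tool_rot: [[0.995, 0.0, -0.095], [0.095, 0.0, 0.995], [0.0, -1.0, 0.0]]
wrist_force: [0.3, -0.1, 0.0]
width: 20.8
```

Call:
apply_moves(
  series=[
    [0.4,[0,0,0],0],
    [0.4,[0,-1,0],0],
    [0.2,[0,-3,0],0],
    [0,[0,-4,0],0],
    [0,[0,-4,0],0],
    [-0.5,[0,-4,0],0],
    [-0.5,[-2,-2,0],0],
    [-0.5,[-4,0,0],0],
    [-1,[-4,0,0],0],
    [-1,[0,0,0],0],
  ],
)

```text
t: 7.83
tcp_pos: [526.7, -21.0, 208.0]
tool_rot: [[0.995, -0.003, -0.096], [0.096, -0.003, 0.995], [-0.004, -1.0, -0.003]]
wrist_force: [0.1, -1.1, 0.9]
width: 76.7
```

Run:
```python
from look import *
c,W,o=near("c");print(o["t"],o["tcp_pos"].round(1),o["tool_rot"].round(3)[:2,0],o["wrist_force"].round(1),o["width"])
try: chock(c,W)
except Exception as e: print(e)
```

```text
7.8333 [526.7 -21.  208. ] [0.995 0.096] [ 0.1 -1.1  0.9] 76.73820695843693
orange 3245 [661.9  -8.3] [77.2 86.5] 4.83 z [33.3 47.  54.3] [[620.0, 32.0], [627.0, -55.0], [704.0, -48.0], [697.0, 38.0]]
```

View pics/w_c.png

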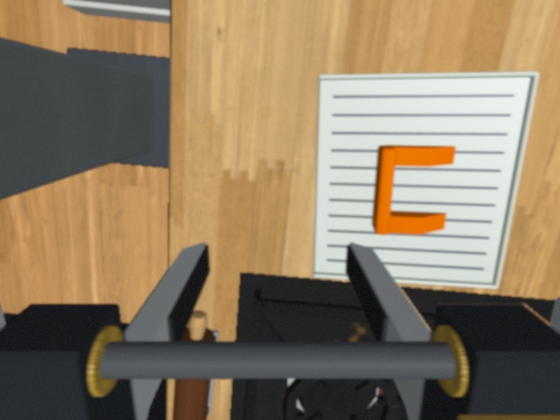

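Run:
```python
from h import *
for x in plan([440,-305,200],-2.4,8):print(x)
```

```text
cur [530.1 -21.2 208.8] dyaw -7.84 total tool cm [-11.66   0.96 -27.4 ]
([-1.46, 0.12, -3.42], np.float64(0.98))
([-1.4, 0.12, -3.45], np.float64(0.98))
([-1.34, 0.12, -3.47], np.float64(0.98))
([-1.28, 0.12, -3.5], np.float64(0.98))
([-1.22, 0.12, -3.52], np.float64(0.98))
([-1.16, 0.12, -3.54], np.float64(0.98))
([-1.1, 0.12, -3.56], np.float64(0.98))
([-1.04, 0.12, -3.57], np.float64(0.98))
```

Call:
apply_moves(
  series=[
    [-1,[-1.45,0.1,-3.4],1],
    [-1,[-1.4,0.1,-3.45],1],
    [-1,[-1.35,0.1,-3.45],1],
    [-1,[-1.3,0.1,-3.5],1],
    [-1,[-1.2,0.1,-3.5],1],
    [-1,[-1.15,0.1,-3.55],1],
    [-1,[-1.1,0.1,-3.55],1],
    [-1,[-1.05,0.1,-3.55],1],
    [-1,[0,0,0],0],
    [-1,[0,0,0],0],
  ],
)

```text
t: 8.72
tcp_pos: [442.2, -305.4, 200.2]
tool_rot: [[0.999, 0.0, 0.048], [-0.048, 0.0, 0.999], [0.0, -1.0, 0.0]]
wrist_force: [0.0, 1.1, -0.6]
width: 93.8
```

```bash
cat >> look.py <<'E'
def pin(c,W,roi=None):
    H=cv2.cvtColor(c["img"],cv2.COLOR_RGB2HSV).astype(int);h,s,v=H[...,0],H[...,1],H[...,2];m=(h<15)&(s>100)&(v<150)&(v>30)
    if roi is not None:m&=roi
    for b in blob(m)[:2]:
        P=W[cv2.erode(b.astype(np.uint8),np.ones((3,3)))>0];P=P[abs(P[:,2]-np.median(P[:,2]))<30]
        if len(P)<300: continue
        zt=np.percentile(P[:,2],98);T=P[P[:,2]>zt-6];o=ras(P).astype(np.float32);r=cv2.minAreaRect(o)
        vx,vy,_,_=cv2.fitLine(T[:,:2].astype(np.float32),cv2.DIST_HUBER,0,.01,.01).ravel()
        print("pin",b.sum(),np.round(r[0],1),np.round(r[1],1),round(r[2],2),"ztop",zt.round(1),"ridge",T[:,:2].mean(0).round(1),"axis yaw",round(np.degrees(np.arctan2(-vx*np.sign(vy),abs(vy))),2),cv2.boxPoints(r).round(0).tolist())
E
python3 - <<'E'
from look import *
c,W,o=near("d");print(o["t"],o["tcp_pos"].round(1),o["tool_rot"].round(3)[:2,0],o["wrist_force"].round(1),o["width"])
pin(c,W)
t=manip.read_camera("top");np.savez("top2.npz",**t);chock(t,cloud(t))
E
```

```text
8.7167 [ 442.2 -305.4  200.2] [ 0.999 -0.048] [ 0.   1.1 -0.6] 93.8275228940409
pin 2587 [ 432.4 -282.5] [143.4  15.5] 87.92 ztop 51.6 ridge [ 433.9 -278.9] axis yaw -2.44 [[422.0, -354.0], [438.0, -354.0], [443.0, -211.0], [427.0, -211.0]]
pin 2012 [ 456.3 -284.1] [143.   14.9] 86.05 ztop 50.7 ridge [ 453.1 -304.3] axis yaw -3.96 [[444.0, -355.0], [459.0, -356.0], [469.0, -213.0], [454.0, -212.0]]
```

View pics/w_d.png

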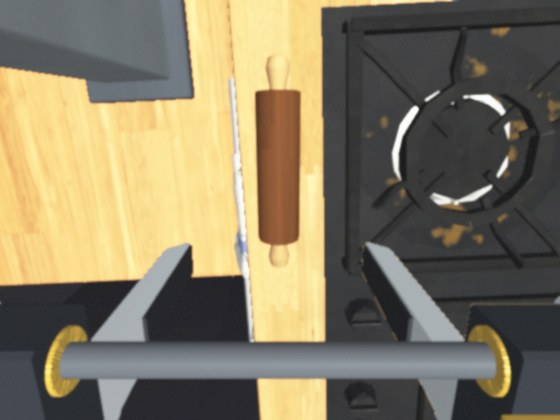

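Pin barrel at cols 257–300, rows 90–243, handles clear. The hob's front edge at col 323 is close, so I check the clearance for the far finger.

Run:
```python
import numpy as np
W=np.load("w_d.npz")["W"]
for u in list(range(228,256,4))+list(range(304,364,4)): print(u,np.median(W[150:190,u],0).round(0).tolist(),end=" ")
i=np.load("w_d.npz")["img"];print(W[165:168,262].round(0).tolist(), W[165:168,296].round(0).tolist())
```

```text
228 [251.0, -434.0, -910.0] 232 [266.0, -435.0, -909.0] 236 [371.0, -320.0, -203.0] 240 [390.0, -304.0, -92.0] 244 [405.0, -288.0, -0.0] 248 [410.0, -288.0, -0.0] 252 [414.0, -288.0, -0.0] 304 [471.0, -291.0, -1.0] 308 [475.0, -291.0, -1.0] 312 [480.0, -291.0, -1.0] 316 [484.0, -292.0, -0.0] 320 [488.0, -292.0, -0.0] 324 [492.0, -291.0, 6.0] 328 [496.0, -291.0, 6.0] 332 [501.0, -291.0, 6.0] 336 [505.0, -292.0, 6.0] 340 [509.0, -292.0, 5.0] 344 [513.0, -292.0, 6.0] 348 [511.0, -286.0, 39.0] 352 [515.0, -286.0, 41.0] 356 [518.0, -286.0, 42.0] 360 [522.0, -286.0, 42.0] [[428.0, -277.0, 46.0], [428.0, -278.0, 45.0], [428.0, -278.0, 46.0]] [[460.0, -279.0, 41.0], [460.0, -280.0, 42.0], [460.0, -281.0, 41.0]]
```

Call:
apply_moves(
  series=[
    [-0.35,[-0.07,0,2.1],0],
    [-0.35,[0,3,0],0],
    [-0.35,[0,4,0],0],
    [-0.35,[0,3.5,0],0],
    [-0.35,[0,2.5,0],0],
    [-0.35,[0,2.4,0],0],
    [-0.35,[0,2,0],0],
    [-0.35,[0,1,0],0],
    [-0.35,[0,0,0],0],
    [-0.35,[0,0,0],0],
  ],
  newtons=25,
)

```text
t: 9.65
tcp_pos: [443.4, -281.8, 16.5]
tool_rot: [[0.999, 0.0, 0.043], [-0.043, 0.0, 0.999], [0.0, -1.0, 0.0]]
wrist_force: [0.6, -0.6, -1.1]
width: 63.6
```

Call:
apply_moves(
  series=[
    [1,[0,0,0],0],
    [1,[0,0,0],0],
    [1,[0,0,0],0],
    [1,[0,0,0],0],
    [1,[0,0,0],0],
    [1,[0,0,0],0],
  ],
)

```text
t: 10.15
tcp_pos: [443.1, -282.8, 16.7]
tool_rot: [[0.999, 0.001, 0.044], [-0.044, -0.001, 0.999], [0.001, -1.0, -0.001]]
wrist_force: [-1.0, 1.1, 8.4]
width: 43.2
```

Call:
apply_moves(
  series=[
    [1,[0,-1,0],0],
    [1,[0,-3,0],0],
    [1,[0,-4,0],0],
    [1,[0,-4,0],0],
    [1,[0,-4,0],0],
    [1,[0,-1,0],0],
    [1,[0,0,0],0],
    [1,[0,0,0],0],
  ],
)

```text
t: 10.82
tcp_pos: [442.4, -282.6, 186.1]
tool_rot: [[0.999, 0.0, 0.045], [-0.045, -0.001, 0.999], [0.0, -1.0, -0.001]]
wrist_force: [0.0, -0.9, -2.0]
width: 43.3
```

Run:
```python
from look import *
o=manip.get_obs();print(o["t"],o["wrist_force"].round(1),o["ft_torque"].round(3),o["width"])
t=manip.read_camera("top");s=manip.read_camera("side");np.savez("top2.npz",**t);np.savez("side2.npz",**s)
cv2.imwrite("pics/e.png",np.hstack([t["img"][120:330,140:470,::-1],s["img"][120:330,160:490,::-1]]))
for x in plan([545,-20,200],5.5,9):print(x)
```

```text
10.8167 [ 0.  -0.9 -2. ] [-0.004 -0.056 -0.034] 43.318636405013436
cur [ 441.9 -282.1  184.6] dyaw 8.05 total tool cm [ 9.14 -1.52 26.64]
([1.02, -0.17, 2.96], np.float64(-0.89))
([1.06, -0.17, 2.94], np.float64(-0.89))
([1.11, -0.17, 2.93], np.float64(-0.89))
([1.15, -0.17, 2.91], np.float64(-0.89))
([1.2, -0.17, 2.89], np.float64(-0.89))
([1.24, -0.17, 2.87], np.float64(-0.89))
([1.29, -0.17, 2.85], np.float64(-0.89))
([1.33, -0.17, 2.83], np.float64(-0.89))
([1.38, -0.17, 2.81], np.float64(-0.89))
```

View pics/e.png

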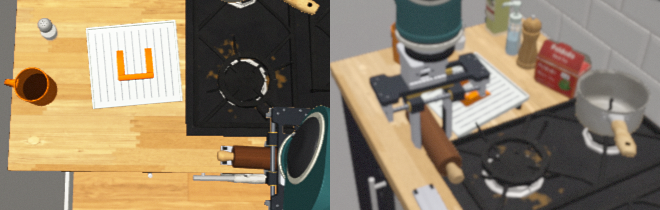

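The pin is held, and the chock sits square at mid-board (left panel, (135,65)). I'll hover before the board and re-measure.

Call:
apply_moves(
  series=[
    [1,[1,-0.15,2.95],-0.9],
    [1,[1.05,-0.15,2.95],-0.9],
    [1,[1.1,-0.15,2.95],-0.9],
    [1,[1.15,-0.15,2.9],-0.9],
    [1,[1.2,-0.2,2.9],-0.9],
    [1,[1.25,-0.2,2.85],-0.9],
    [1,[1.3,-0.2,2.85],-0.9],
    [1,[1.35,-0.2,2.85],-0.9],
    [1,[1.4,-0.2,2.8],-0.9],
    [1,[0,0,0],0],
  ],
)

```text
t: 11.75
tcp_pos: [546.7, -13.8, 201.1]
tool_rot: [[0.995, -0.001, -0.105], [0.105, 0.003, 0.995], [-0.001, -1.0, 0.003]]
wrist_force: [0.4, 2.0, -2.0]
width: 43.5
```

Call:
apply_moves(
  series=[
    [1,[0,0,0],0],
    [1,[0,0,0],0],
    [1,[0,0,0],0],
  ],
)

```text
t: 12.0
tcp_pos: [545.4, -21.4, 201.1]
tool_rot: [[0.995, -0.002, -0.095], [0.095, -0.0, 0.995], [-0.002, -1.0, 0.0]]
wrist_force: [0.0, 0.6, -2.1]
width: 43.2
```

Run:
```python
from look import *
c,W,o=near("f");print(o["t"],o["tcp_pos"].round(1),o["tool_rot"].round(3)[:2,0],o["wrist_force"].round(1),o["width"])
try: chock(c,W)
except Exception as e: print(e)
try: pin(c,W)
except Exception as e: print(e)
# chock axes & board from wrist view
H=cv2.cvtColor(c["img"],cv2.COLOR_RGB2HSV).astype(int);b=blob((H[...,1]<45)&(H[...,2]>130)&(W[...,2]>0)&(W[...,2]<70))[0]
P=W[cv2.erode(b.astype(np.uint8),np.ones((3,3)))>0]
for _ in range(5):
    A=np.c_[P[:,:2],np.ones(len(P))];k=np.linalg.lstsq(A,P[:,2],rcond=None)[0];e=abs(P[:,2]-A@k);P=P[e<max(2*e.std(),1)]
print("plane",k.round(4));r=cv2.minAreaRect(ras(P).astype(np.float32));print("board",np.round(r[0],1),np.round(r[1],1),r[2],"z",k@[*r[0],1])
t=dict(np.load("top2.npz"));H=cv2.cvtColor(t["img"],cv2.COLOR_RGB2HSV).astype(int);roi=np.zeros(H.shape[:2],bool);roi[130:280,210:330]=1
b=blob((H[...,1]>190)&(H[...,2]>150)&roi)[0];q,ct=quad(b);print("top chock",ray(t,cv2.boxPoints(q),(np.array([-k[0],-k[1],1]),k[2]+15)).round(1)[:,:2].tolist())
```

```text
12.0 [545.4 -21.4 201.1] [0.995 0.095] [ 0.   0.6 -2.1] 43.24635549600015
orange 3393 [661.3  -8.1] [76.5 86.6] 5.19 z [34.  47.2 54.4] [[619.0, 32.0], [627.0, -55.0], [703.0, -48.0], [695.0, 39.0]]
pin 18481 [543.6  -0.7] [ 42.1 106.5] 5.1 ztop 236.1 ridge [541.8   5.3] axis yaw 5.44 [[518.0, 50.0], [527.0, -56.0], [569.0, -52.0], [560.0, 54.0]]
pin 2445 [552. -84.] [24. 40.] 90.0 ztop 235.9 ridge [550.7 -84.1] axis yaw -79.52 [[532.0, -96.0], [572.0, -96.0], [572.0, -72.0], [532.0, -72.0]]
plane [ 1.3940e-01  1.3800e-02 -6.7037e+01]
board [663.4  -6.7] [193.1 213.8] 5.617580413818359 z 25.366522602388272
top chock [[691.4, 35.7], [699.9, -49.2], [628.6, -56.3], [620.1, 28.6]]
```

View pics/w_f.png

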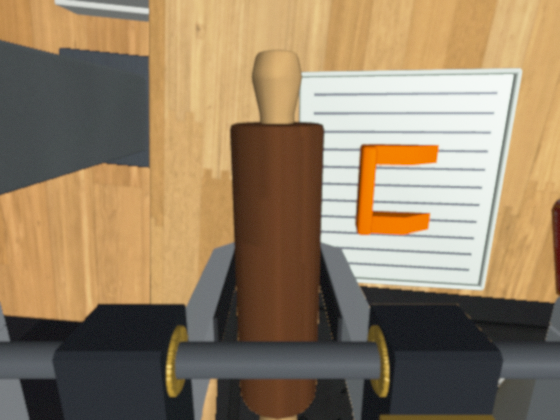

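The chock centre is (661, -8) and the toe about (700, -5). The pin is centred in the grip to about 1 mm and is parallel to the board's y. I'll move above the slot, slightly uphill.

Call:
apply_moves(
  series=[
    [1,[2,0,0],0],
    [1,[3.5,0,0],0],
    [1,[3.5,0,0.15],0],
    [1,[3.5,1,0],0],
    [1,[2.5,2.5,0],0],
    [1,[1.75,3,0],0],
    [1,[0,3,0],0],
    [1,[0,0.6,0],0],
    [1,[0,0,0],0],
    [1,[0,0,0],0],
  ],
)

```text
t: 12.88
tcp_pos: [712.6, -3.1, 102.3]
tool_rot: [[0.995, 0.001, -0.096], [0.096, 0.0, 0.995], [0.001, -1.0, -0.0]]
wrist_force: [0.8, 0.5, -1.7]
width: 43.2
```

Run:
```python
from h import *
print(manip.get_obs()["t"],plan([712,-3.9,46],5.4,1))
```

```text
cur [712.6  -3.1 102.3] dyaw -0.11 total tool cm [-0.07  5.63 -0.07]
12.8833 [([-0.07, 5.63, -0.07], np.float64(0.11))]
```

Call:
apply_moves(
  series=[
    [1,[-0.05,2,-0.08],0],
    [1,[0,2,0],0],
    [1,[0,1,0],0],
    [1,[0,0.6,0],0],
    [1,[0,0.1,0],0],
    [1,[0,0,0],0],
    [1,[0,0,0],0],
  ],
)

```text
t: 13.47
tcp_pos: [712.8, -3.3, 45.4]
tool_rot: [[0.995, 0.002, -0.097], [0.097, 0.0, 0.995], [0.002, -1.0, -0.0]]
wrist_force: [-0.5, -0.3, -1.9]
width: 43.5
```

Call:
apply_moves(
  series=[
    [1,[0,0.2,0],0],
    [1,[0,0,0],0],
    [1,[0,0,0],0],
  ],
)

```text
t: 13.72
tcp_pos: [712.2, -3.4, 42.2]
tool_rot: [[0.995, 0.0, -0.097], [0.097, -0.0, 0.995], [0.0, -1.0, -0.0]]
wrist_force: [0.3, 0.1, -2.6]
width: 43.3
```

Call:
apply_moves(
  series=[
    [1,[0,0.1,0],0],
    [1,[0,0,0],0],
    [1,[0,0,0],0],
  ],
)

```text
t: 13.97
tcp_pos: [712.3, -3.3, 41.7]
tool_rot: [[0.995, 0.0, -0.097], [0.097, -0.0, 0.995], [0.0, -1.0, -0.0]]
wrist_force: [-3.8, -0.4, 6.2]
width: 43.8
```

Call:
apply_moves(
  series=[
    [1,[-0.2,-0.02,0],0],
    [1,[0,0,0],0],
    [1,[0,0,0],0],
  ],
)

```text
t: 14.22
tcp_pos: [710.1, -3.6, 41.4]
tool_rot: [[0.995, 0.0, -0.097], [0.097, 0.0, 0.995], [0.0, -1.0, 0.0]]
wrist_force: [-2.6, -0.4, 4.7]
width: 43.3
```

Call:
apply_moves(
  series=[
    [1,[-0.2,0.03,0],0],
    [1,[0,0,0],0],
    [1,[0,0,0],0],
  ],
)

```text
t: 14.47
tcp_pos: [708.5, -3.7, 41.2]
tool_rot: [[0.995, 0.001, -0.097], [0.097, 0.0, 0.995], [0.001, -1.0, 0.0]]
wrist_force: [1.3, 0.4, 5.1]
width: 43.5
```

Call:
apply_moves(
  series=[
    [1,[-0.1,0.01,0],0],
    [1,[0,0,0],0],
    [1,[0,0,0],0],
  ],
)

```text
t: 14.72
tcp_pos: [707.5, -3.8, 41.1]
tool_rot: [[0.995, 0.001, -0.097], [0.097, 0.0, 0.995], [0.001, -1.0, 0.0]]
wrist_force: [3.5, 0.8, 5.7]
width: 43.2
```

Call:
apply_moves(
  series=[
    [1,[-0.1,0,0],0],
    [1,[0,0,0],0],
    [1,[0,0,0],0],
  ],
)

```text
t: 14.97
tcp_pos: [706.3, -3.9, 40.9]
tool_rot: [[0.995, 0.0, -0.097], [0.097, 0.0, 0.995], [0.0, -1.0, 0.0]]
wrist_force: [2.5, -0.3, 4.7]
width: 43.6
```

Call:
apply_moves(
  series=[
    [1,[-0.1,0,0],0],
    [1,[0,0,0],0],
    [1,[0,0,0],0],
  ],
)

```text
t: 15.22
tcp_pos: [705.0, -4.1, 40.7]
tool_rot: [[0.995, -0.0, -0.097], [0.097, -0.0, 0.995], [-0.0, -1.0, 0.0]]
wrist_force: [1.4, 0.2, 3.9]
width: 43.3
```

Run:
```python
from look import *
c,W,o=near("g");print(o["t"],o["tcp_pos"].round(1),o["wrist_force"].round(1),o["ft_torque"].round(2))
s=manip.read_camera("side");np.savez("side3.npz",**s);i=cv2.resize(s["img"][150:270,220:380,::-1],None,fx=2.5,fy=2.5)
cv2.imwrite("pics/g.png",np.hstack([cv2.resize(cv2.imread("pics/w_g.png"),(400,300)),i]))
try: chock(c,W)
except Exception as e: print(e)
```

```text
15.2167 [705.   -4.1  40.7] [1.4 0.2 3.9] [ 0.06 -0.66 -0.04]
orange 9173 [650.8   2.4] [62.1 66. ] 5.71 z [27.9 46.2 53.7] [[617.0, 32.0], [623.0, -33.0], [685.0, -27.0], [678.0, 38.0]]
```

View pics/g.png

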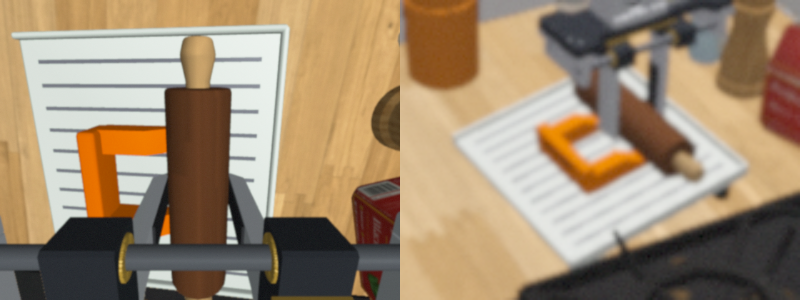

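Call:
apply_moves(
  series=[
    [1,[-0.15,0,0],0],
    [1,[0,0,0],0],
    [1,[0,0,0],0],
  ],
)

```text
t: 15.57
tcp_pos: [703.2, -4.3, 40.5]
tool_rot: [[0.995, -0.001, -0.097], [0.097, -0.0, 0.995], [-0.001, -1.0, 0.0]]
wrist_force: [0.6, 0.9, 2.5]
width: 43.4
```

Run:
```python
from look import *
c,W,o=near("i");print(o["t"],o["tcp_pos"].round(1),o["wrist_force"].round(1))
def backedge(tag):
    d=np.load(f"w_{tag}.npz");H=cv2.cvtColor(d["img"],cv2.COLOR_RGB2HSV).astype(int);W=d["W"]
    b=blob((H[...,0]<20)&(H[...,1]>190)&(H[...,2]>110)&(W[...,0]<730)&(W[...,2]>15)&(W[...,1]<60))[0]
    P=W[b];u=np.array([.9954,.096]);a=P[:,:2]@u;l=P[:,:2]@np.array([-.096,.9954])
    # middle strip of the bar: along-slope extent of the flat top
    e=[np.percentile(a[(l>y-2)&(l<y+2)],[2,98]).round(1).tolist() for y in(-85,-80,-75,-70)] if 0 else [np.percentile(a[(l>y-3)&(l<y+3)],[2,50]).round(1).tolist() for y in(-90,-80,-70,-60,-50)if ((l>y-3)&(l<y+3)).sum()>20]
    print(tag,e)
for t in "cfgi":backedge(t)
```

```text
15.5667 [703.2  -4.3  40.5] [0.6 0.9 2.5]
c [[619.9, 625.5], [620.1, 625.8], [620.1, 625.8], [620.0, 625.8], [619.5, 625.9]]
f [[619.4, 625.5], [619.1, 625.0], [619.2, 624.4], [619.4, 624.9], [619.4, 625.0]]
g [[617.9, 629.0], [617.7, 628.8], [617.8, 628.7], [617.7, 628.6], [617.7, 627.9]]
i [[616.1, 627.1], [616.0, 627.0], [616.0, 626.8], [616.0, 626.8], [615.7, 626.0]]
```

Moving the pin 1.8 mm made the chock follow by 1.75 mm across its full width, so the pin is against both ramps. Now I release gently.

Call:
apply_moves(
  series=[
    [1,[0,0,0],0],
    [0,[0,0,0],0],
    [0,[0,0,0],0],
    [-0.1,[0,0,0],0],
    [-0.2,[0,0,0],0],
    [-0.3,[0,0,0],0],
    [-0.3,[0,0,0],0],
    [-0.3,[0,0,0],0],
    [-0.3,[0,0,0],0],
    [-0.3,[0,0,0],0],
  ],
  newtons=5,
)

```text
t: 16.45
tcp_pos: [703.6, -4.2, 40.7]
tool_rot: [[0.995, -0.0, -0.097], [0.097, 0.0, 0.995], [-0.0, -1.0, 0.0]]
wrist_force: [-0.9, -0.8, 0.5]
width: 61.2
```

Call:
apply_moves(
  series=[
    [-0.3,[0,-0.5,0],0],
    [-0.3,[0,-1.5,0],0],
    [-0.3,[0,-3,0],0],
    [-0.3,[0,-4,0],0],
    [-0.3,[0,-4,0],0],
    [-0.3,[0,-3,0],0],
    [-0.3,[-3,-1,0],0],
    [-0.3,[-4,0,0],0],
    [-0.3,[-4,0,0],0],
    [-0.3,[-3,0,0],0],
  ],
)

```text
t: 17.28
tcp_pos: [561.7, -17.8, 211.8]
tool_rot: [[0.995, 0.0, -0.097], [0.097, -0.001, 0.995], [0.0, -1.0, -0.001]]
wrist_force: [0.2, -0.4, -0.6]
width: 61.1
```

Call:
apply_moves(
  series=[
    [-0.3,[-2,0,0],0],
    [-0.3,[0,0,0],0],
    [-0.3,[0,0,0],0],
    [-0.3,[0,0,0],0],
  ],
)

```text
t: 17.62
tcp_pos: [545.2, -19.7, 211.8]
tool_rot: [[0.995, 0.001, -0.097], [0.097, -0.0, 0.995], [0.001, -1.0, -0.0]]
wrist_force: [0.6, 0.8, -0.4]
width: 60.8
```

Run:
```python
from look import *
c,W,o=near("j");print(o["t"],o["tcp_pos"].round(1),o["wrist_force"].round(1),o["width"])
for f in (chock,pin):
    try: f(c,W)
    except Exception as e: print(e)
s=manip.read_camera("side");cv2.imwrite("pics/j.png",np.hstack([cv2.resize(cv2.imread("pics/w_j.png"),(400,300)),cv2.resize(s["img"][150:270,220:380,::-1],None,fx=2.5,fy=2.5)]))
```

```text
17.6167 [545.2 -19.7 211.8] [ 0.6  0.8 -0.4] 60.80514913755885
orange 2939 [651.8  -9.1] [67.2 86.1] 5.71 z [37.2 46.6 53.6] [[614.0, 30.0], [623.0, -55.0], [689.0, -49.0], [681.0, 37.0]]
pin 6804 [698.3  -5.7] [ 36.8 145.8] 5.57 ztop 75.5 ridge [699.8  -0.9] axis yaw 5.63 [[673.0, 65.0], [687.0, -80.0], [724.0, -76.0], [710.0, 69.0]]
max() iterable argument is empty
```

View pics/j.png

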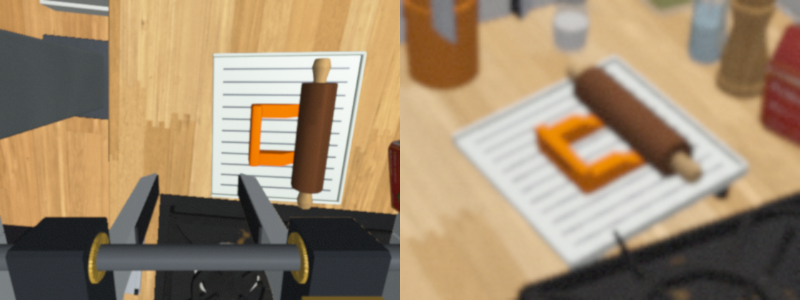

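The pin lies across the board against both ramps (wrist view, pin at (316,135), chock at (275,135)) and is centred on the chock to about 1 mm. I'll check for creep, then hand in.

Call:
apply_moves(
  series=[
    [-0.3,[0,0,0],0],
    [-0.3,[0,0,0],0],
    [-0.3,[0,0,0],0],
    [-0.3,[0,0,0],0],
    [-0.3,[0,0,0],0],
    [-0.3,[0,0,0],0],
    [-0.3,[0,0,0],0],
    [-0.3,[0,0,0],0],
    [-0.3,[0,0,0],0],
    [-0.3,[0,0,0],0],
  ],
)

```text
t: 18.55
tcp_pos: [544.4, -19.7, 210.7]
tool_rot: [[0.995, -0.0, -0.097], [0.097, 0.0, 0.995], [-0.0, -1.0, 0.0]]
wrist_force: [-0.2, -0.6, 0.5]
width: 60.9
```

Run:
```python
from look import *
c,W,o=near("k");print(o["t"])
for f in (chock,pin):
    try: f(c,W)
    except Exception as e: print(e)
print(manip.hand_in())
```

```text
18.55
orange 2954 [651.4  -9.1] [67.  86.3] 5.6 z [37.5 46.5 53.5] [[614.0, 31.0], [622.0, -55.0], [689.0, -49.0], [681.0, 37.0]]
pin 6879 [698.4  -6. ] [ 36.7 146.1] 5.84 ztop 75.5 ridge [699.8  -0.9] axis yaw 5.61 [[673.0, 65.0], [688.0, -80.0], [724.0, -77.0], [709.0, 69.0]]
max() iterable argument is empty
the job is handed in; nothing more can be done
None
```

The chock is flat near the middle of the board with its toes uphill. The rolling pin lies squarely across the board against both ramps, and it stayed put when I let go. I handed the job in at about 18.6 s.

- **Placing:** I set the chock's toes down first, let it tilt onto the slope in a light grip, and released it. I then lowered the pin just uphill and slid it down. The chock followed the pin's last 1.8 mm by 1.75 mm across its width, so I took both ramps as touching, then let go.
- **Chock position:** sliding the pin in pushed the chock about 3.5 mm downhill, so it sits slightly below the middle of the board.
- **Final checks:** the pin's axis reads 5.6°, the same as the board, and it is centred on the chock to about 1 mm. After nearly a second with the arm clear, neither the pin nor the chock had moved by more than measurement noise, about 0.4 mm.
- **Bystanders:** I never moved near the mug or the salt shaker. I did not measure their positions again afterwards.
- **Failed readings:** some of my chock and pin detection calls ended in an error on stray extra patches of colour. It blocked one chock reading during the carry, which I did not need. The final values were printed before it.

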